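Push the jammed burnishing slug out of the silver tube

ROBOT

A 6-joint arm with a two-finger parallel gripper is mounted at the origin on the work surface. World frame = base frame: x ahead of the robot, y to its left, z up, the work surface at z = 0. Lengths are in m, angles in rad, forces in N, time in s.
With the tool pointing down it reaches from about 0.3 to 0.875 m from the base axis. Payload 6.4 kg.
Tool frame: the origin (TCP) lies on the centre line of the jaws, within the pads' length; the fingertips stand 17 mm ahead of it and the grasp point (between the pads) lies 2 mm behind it (tips_ahead is the distance from the TCP to the fingertips, in m); z points along the fingers, x is the direction in which the jaws open and shut, and the axes are right-handed (so a half turn about z gives the same grasp; the last joint's range is limited). The gripper opens to 85 mm and grips with 20 to 120 N. Pads are 22 mm wide; open, the fingers measure 114 mm over their backs; the gripper's body (76 mm by 85 mm) begins 54 mm behind the grasp point. The pads swing forward as they close: fully open they stand 13 mm farther back than shut.
Start: joints at [-1.495, 0.181, 1.607, -0, 1.354, -0.206], TCP at [0.16, -0.552, 0.248] pointing down, gripper open.
Joint ranges: [-2.99, 2.99], [-0.89, 2.07], [0.3, 2.58], [-1.14, 4.28], [0, 2.63], [-3.12, 3.12]. Speed limits (rad/s): [2.57, 2.57, 3.01, 3.14, 3.14, 3.14].

INTERFACE

Orientations are given as a unit quaternion [x, y, z, w].
In Python, from rig import observe, read_camera, get_calibration, job_done, tips_ahead gives the robot as it stands.
- The arm moves only by the tool arm_command, never from a script. Its argument "steps" is a list that holds one entry, the list of rows, each a list of 6 numbers: the shift along the tool's x, y, z in mm, then the turn, a rotation vector about the tool's x, y, z in degrees. A call has 1 to 12 rows; each row is the pose to reach, as a shift and turn from the pose commanded when the call began, along the tool's axes at that moment; what a row does not reach only later rows make up. A row lasts 1/10 s, in which the tool goes at most 50 mm and 8.59 degrees, less where a joint would pass 70% of its speed; a pose out of reach is approached as far as the arm can. A call with a gripper value outside its range is refused whole. "claw" is the opening, from -1 (shut) to 1 (fully open), so that 0 is half open, set as the call begins (left out, the last holds). The fingers move at their own pace and stop on an object; "newtons" is the grip in N (left out, the last holds). Time passes only in rows, so rows that repeat a pose let the fingers close. It gives the time, the measured TCP pose, the force and the opening at its end, in the units of the state.
- observe(): the state, without advancing time (a new reading comes with each control period).
- read_camera(name): name is "side" or "top" or "wrist"; returns (picture, depth): 420x560x3 uint8, red, green, blue; 420x560 float32, m along the optical axis (not along the pixel's ray), 0 where there is no reading.
- get_calibration(name): a dict with "camera_matrix" (3x3 intrinsics, pixels), "R" (3x3) and "t" (3): a world point X has camera coordinates R X + t. Camera axes: x right, y down, z forward; pixel columns grow to the right and rows downward; lengths in m; the calibration is good to about 2 mm. The wrist camera is an equidistant fisheye: a pixel r from the principal point sees the ray r / f radians off the axis. A picture is of the moment at which its call begins: read the wrist's pose just before it. get_calibration takes no time and is no camera call; for the wrist camera it gives the pose at the moment of the call.
- job_done(): hands the job in, once; it reports no verdict.
The state is a dict: "t": time; "joint_pos": joint angles; "qd": joint speeds; "effort": joint torques, N m; "ee_pos": TCP position; "tcp_rot": TCP orientation; "ft_force": force on the tool from outside, world axes, zero at the start; "torque": the same for the moment, N m; "gripper_width": finger opening in m.
Only numpy, scipy, OpenCV 4.12 (cv2) and the standard library are available. Lean on these libraries where they do the work, as an engineer would, in place of code of your own. Each camera call takes 0.05 s, during which the arm holds its last target.

TASK

A steel slug from the tumbler has jammed in the bore of the silver tube held in the ball vise. Take the push rod from its wooden rest, enter its nose in the tube's end opposite the catch tray and push the slug right through, so that it drops into the tray; feel your way in and push gently, never ramming or levering the soft tube. Then draw the rod out and lay it back in its rest as it lay, leaving the other things on the bench alone.

Things in the scene. Friction and masses are not known exactly. Their poses are not given: they have to be found in the camera images.
- vise: Ball vise, fixed: satin metal ball 100 mm across on a black rubber ring 110 mm across, with two dark steel jaws on top, 36 mm long (y), 84 mm wide in all (x), tops 143 mm above the bench. Origin: centre of the underside; z up. The jaws close along its x and clamp the silver tube; in plan the tube runs along y. Over 15 N of contact between the rod and the tube or vise marks the silver and spoils the job.
- jaw_mid (a point): Point of the vise 135 mm above its origin, axes as the vise's. The tube (outside 21, bore 15, 135 mm long, square ends) turns about this point in the jaws, about the x axis, its bore axis always through it. It is tipped by up to 0.2 rad either way: NOT reported. Along the tube from here, the entry end is 60 mm towards +y, the outlet 75 mm towards -y. About 13 N across the entry end turns the tube.
- slug: The jammed slug: steel cylinder 13.5 mm across, 9 mm long, 11 g, axis along its own y, origin at its centre. It starts level at point jaw_mid, so it does not show the tube's tip. Two sprung ribs of crud, left and right in the bore along its whole length (13.5 mm apart), hold it: it slides at some 4 to 9 N, different each time, all the way to the outlet, and drops from there into the tray.
- tray: Shallow loose aluminium tray with a leather floor, 120 (x) x 110 (y) x 28 mm high, walls and floor 4 mm, 0.5 kg, on the bench under the tube's outlet. Origin: centre of the underside.
- rod: Push rod, 290 mm, 0.11 kg, lying in its rest. Its x runs along it to the nose; origin on the axis, in the handle. Wooden handle, 22 mm round, from x = -85 to 35 mm (grip at the origin); brass ferrule, 17 mm round, to 46 mm; then a straight aluminium shaft, 12 mm round, to the flat nose at x = 205 mm (chamfer 1.5 mm wide, 2.5 mm long). Centre of mass about 40 mm ahead of the origin.
- rod_tip (a point): Centre of the rod's flat nose face, 205 mm along the rod's x from its origin. Axes as the rod's.
- rest: Wooden rod rest, fixed: base 150 x 56 x 12 mm, two posts 10 mm thick with 90-degree V notches at x = +65 mm (shaft) and x = -55 mm (handle), at most 60 mm high. Origin: centre of the underside; x points as the nose does. At home the rod's origin is 55 mm above the rest's origin, its x along the rest's x. Between the posts the handle is free for the fingers, 32 mm above the base.
- hammer: Bystander: hammer lying on the bench, wooden handle 250 mm. Origin: underside centre.
- file: Bystander: flat file with a wooden handle, 235 mm long, lying. Origin: underside.
- tin: Bystander: small open tin, 52 mm across, 26 mm high. Origin: underside centre.
- jar: Bystander: amber glass jar with a brass lid, 52 mm across, 62 mm high. Origin: underside centre.
- spoon: Bystander: steel spoon, 170 mm long. Origin: underside centre.
- mandrel: Bystander: tapered steel ring mandrel, 260 mm long, lying. Origin: underside.
- pliers: Bystander: pliers with blue handles, 155 mm long, lying. Origin: near the pivot, underside.
- block: Bystander: grey soldering block 120 x 170 x 24 mm with rings on it. Origin: underside centre.
Not all that is in view belongs to the job. There is more than one size of the rest; the job needs the smaller.

How it is judged:
On the way, in this order (a step that is already met when the one before it is completed fails the run):
1. the rod's nose is 45 mm or more inside the entry end of the tube (y of rod_tip in the frame of vise between -0.06 and 0.015 m and x of rod_tip in the frame of vise between -0.005 and 0.005 m and z of rod_tip in the frame of vise between 0.129 and 0.141 m), for 0.1 s.
2. the slug has left the outlet end while the rod's nose reaches at least 55 mm past the jaws' middle inside the tube (y of slug in the frame of vise below -0.078 m and y of rod_tip in the frame of vise between -0.11 and -0.055 m and x of rod_tip in the frame of vise between -0.006 and 0.006 m and z of rod_tip in the frame of vise between 0.109 and 0.161 m), for 0.05 s.
At the end, for the whole second after the job is handed in: The slug lies at rest on the floor of the tray, and the rod lies at rest in both notches of its rest, nose the same way as at the start and within 15 mm of where it lay along its length (x of slug in the frame of tray between -0.056 and 0.056 m and y of slug in the frame of tray between -0.051 and 0.051 m and z of slug in the frame of tray between 0 and 0.02 m and linear speed of each of slug, rod below 0.03 m/s and x of rod in the frame of rest between -0.015 and 0.015 m and y of rod in the frame of rest between -0.006 and 0.006 m and z of rod in the frame of rest between 0.048 and 0.062 m and x of rod_tip in the frame of rest above 0.17 m and y of rod_tip in the frame of rest between -0.012 and 0.012 m and z of rod_tip in the frame of rest between 0.044 and 0.066 m); the robot touches nothing.
It fails at once if the rod bears on the tube or vise with more than 15 N (contact force between rod and vise above 15 N).
It fails at once if the gripper or arm bears on the tube or vise with more than 15 N (contact force between any of the fingers, the arm and vise above 15 N).
It fails at once if the slug is moved by hand instead of by the rod (contact force between the fingers and slug above 0.5 N).
It fails at once if another thing on the bench is disturbed (moved more than 15 mm) (distance of any of hammer, file, tin, jar, spoon, mandrel, pliers, block from where it was at the start of the episode above 0.015 m).
It also fails if it takes over 64 s, if anything falls off the work surface, if the arm or the gripper's body presses on something with over 40 N, if the wrist force passes 120 N, or if a joint passes its speed limit or range.

## Working session

There is one attempt and no reset: what is moved stays moved. The work goes in short steps, Python scripts to look and compute and a tool call to move; the robot and the scene stay as the last step left them, time stands still between calls to the robot, and variables do not carry over. Pictures are saved under pics/ and viewed, and the job is handed in when it is done.

Besides the shell and the picture viewer there is one more tool, called after "Request:" by a JSON object that holds its "op" and its "data", one argument or row to a line. arm_command: Moves the arm, as the interface text tells. Its arguments: {"type":"object","properties":{"steps":{"type":"array"},"claw":{"type":"number"},"newtons":{"type":"number"}},"required":["steps"]}

```bash
ls; mkdir -p pics
cat > h.py <<'E'
import numpy as np, cv2
from rig import *
def snap(n,tag):
    p,d=read_camera(n); c=get_calibration(n)
    cv2.imwrite(f'pics/{tag}.png',cv2.cvtColor(p,cv2.COLOR_RGB2BGR)); np.savez(f'pics/{tag}.npz',p=p,d=d,K=c['camera_matrix'],R=c['R'],t=c['t'])
    return p,d,c
def load(tag):
    z=np.load(f'pics/{tag}.npz'); K=z['K'];d=z['d']
    v,u=np.mgrid[:420,:560]
    X=np.stack([(u-K[0,2])/K[0,0]*d,(v-K[1,2])/K[1,1]*d,d],-1)
    W=(X-z['t'])@z['R']
    W[d==0]=np.nan
    return z['p'],d,W,z
E
python3 - <<'E'
from h import *
print(observe())
for n in ('side','top','wrist'):
    snap(n,n+'0'); c=get_calibration(n); print(n,c)
E
```

```text
pics
{'t': 0.0, 'joint_pos': array([-1.49528332e+00,  1.81544606e-01,  1.60801626e+00,  1.44282248e-05,
        1.35381625e+00, -2.06341460e-01]), 'qd': array([-2.30770080e-04,  5.83423372e-04, -1.00324394e-03, -5.83427189e-05,
        7.56726021e-04, -4.18504799e-04]), 'effort': array([-1.58175320e-03, -4.44879699e+01, -3.51331758e+01, -4.81811876e-04,
        9.16802179e-03,  1.47916069e-05]), 'ee_pos': array([ 0.15988614, -0.55177028,  0.24737815]), 'tcp_rot': array([ 7.99416477e-01, -6.00776581e-01, -5.83016308e-04, -6.75437144e-04]), 'ft_force': array([0.10348141, 0.08092706, 0.11162132]), 'torque': array([ 0.00063876, -0.00162496, -0.00797201]), 'gripper_width': 0.08519519886422909}
side {'camera_matrix': array([[537.56537041,   0.        , 272.6993199 ],
       [  0.        , 537.56537041, 211.50768834],
       [  0.        ,   0.        ,   1.        ]]), 'R': array([[-0.74722715, -0.66430761, -0.0186279 ],
       [-0.5002605 ,  0.58071347, -0.64227043],
       [ 0.4374826 , -0.4706031 , -0.76625172]]), 't': array([0.37337187, 0.33751033, 1.22831824])}
top {'camera_matrix': array([[398.03242695,   0.        , 280.07537531],
       [  0.        , 398.03242695, 210.782564  ],
       [  0.        ,   0.        ,   1.        ]]), 'R': array([[ 0.02901828, -0.99951889,  0.01095152],
       [-0.99741135, -0.02967474, -0.06549817],
       [ 0.06579165, -0.00902253, -0.99779259]]), 't': array([-0.01794293,  0.52754948,  1.13523551])}
wrist {'camera_matrix': array([[325.1922621 ,   0.        , 276.97187598],
       [  0.        , 325.1922621 , 214.55200928],
       [  0.        ,   0.        ,   1.        ]]), 'R': array([[ 0.27893561, -0.96030856, -0.00155076],
       [-0.91161445, -0.26529871,  0.31396766],
       [-0.30191724, -0.08616306, -0.94943241]]), 't': array([-0.57443048, -0.04112414,  0.38081001])}
```

View pics/side0.png

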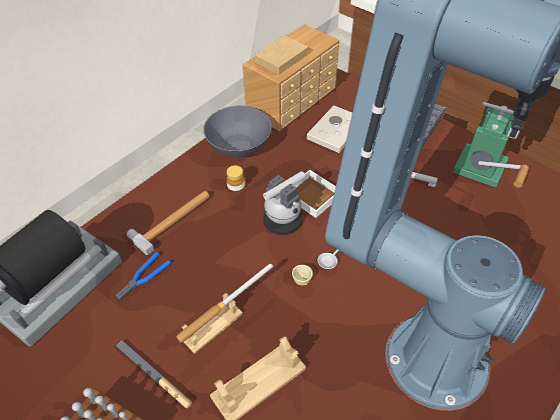

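View pics/top0.png

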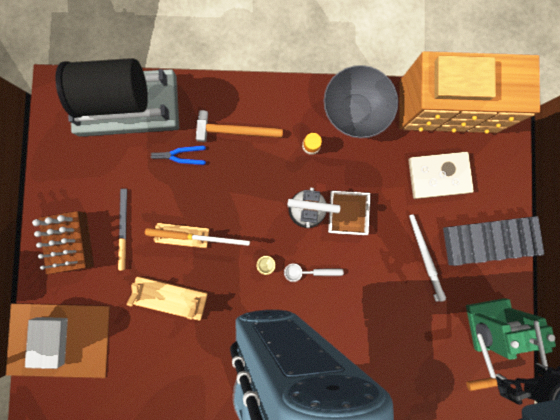

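View pics/wrist0.png

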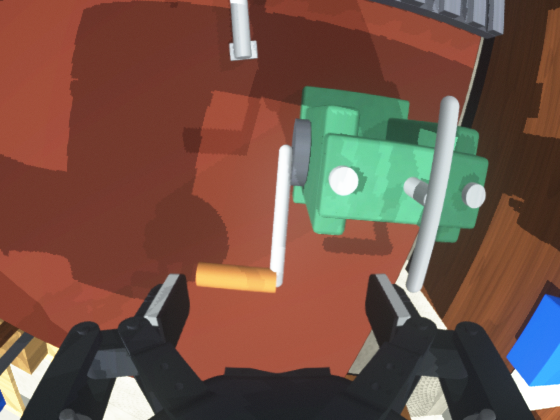

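Side view: the rod lies in the small rest (pixels ~(180,340)–(272,266)), and the tube sits in the vise at ~(283,188). Top view: the rod runs from (145,232) to its nose at (249,242), and the tube from entry (288,203) to outlet (340,209), with the tray beyond. Now I'll measure.

Run:
```python
from h import *
for tag,box in (('top0',(130,160,400,290)),('side0',(160,150,360,370))):
    p,d,W,z=load(tag); x0,y0,x1,y1=box
    c=cv2.cvtColor(p[y0:y1,x0:x1],cv2.COLOR_RGB2BGR)
    s=min(800/(x1-x0),600/(y1-y0)); cv2.imwrite(f'pics/{tag}c.png',cv2.resize(c,None,fx=s,fy=s,interpolation=cv2.INTER_CUBIC)); print(s)
p,d,W,z=load('top0')
for u,v in [(150,232),(165,234),(180,236),(190,237),(200,238),(215,239),(230,240),(245,241),(248,242),(291,203),(297,204),(303,205),(325,207),(335,208),(338,209)]: print(u,v,W[v,u].round(4))
p,d,W,z=load('side0')
print()
for u,v in [(269,267),(250,281),(230,297),(210,314),(185,336),(270,195),(290,182),(300,176)]: print(u,v,W[v,u].round(4))
```

```text
2.962962962962963
2.727272727272727
150 232 [0.4555 0.3544 0.0658]
165 234 [0.4512 0.3131 0.0656]
180 236 [0.4468 0.2727 0.0611]
190 237 [0.4449 0.2439 0.0662]
200 238 [0.4429 0.2174 0.0605]
215 239 [0.4413 0.1761 0.0587]
230 240 [0.4398 0.1341 0.062 ]
245 241 [0.4383 0.0925 0.0625]
248 242 [0.4357 0.0845 0.0578]
291 203 [ 0.5397 -0.0286  0.1527]
297 204 [ 0.5378 -0.0441  0.1508]
303 205 [ 0.5359 -0.0597  0.1482]
325 207 [ 0.5329 -0.1173  0.1414]
335 208 [ 0.5315 -0.144   0.1363]
338 209 [ 0.529  -0.1516  0.138 ]

269 267 [0.4296 0.0909 0.0596]
250 281 [0.4374 0.1512 0.0592]
230 297 [0.4433 0.2144 0.0579]
210 314 [0.4443 0.2789 0.0624]
185 336 [0.4473 0.3545 0.0612]
270 195 [ 0.5329 -0.0312  0.1475]
290 182 [ 0.528  -0.1036  0.1403]
300 176 [ 0.5253 -0.1413  0.1347]
```

```bash
ls pics
```

```text
side0.npz
side0.png
side0c.png
top0.npz
top0.png
top0c.png
wrist0.npz
wrist0.png
```

View pics/top0c.png

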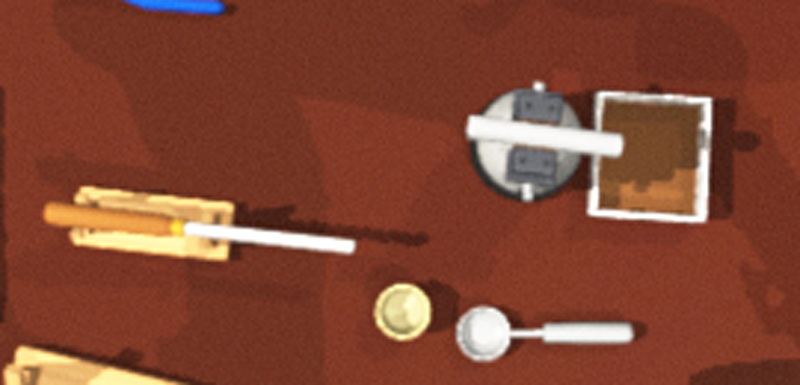

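View pics/side0c.png

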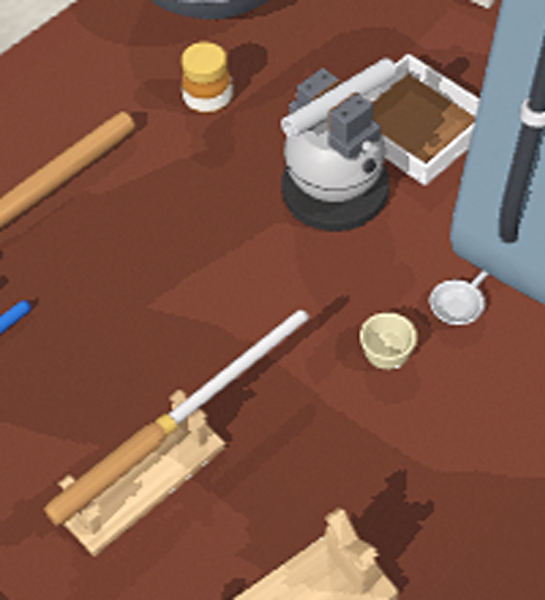

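The slope of the tube is visible: the entry end is higher. Next I'll fit cylinders to the rod and tube.

```bash
cat >> h.py <<'E'
from scipy.optimize import least_squares
from scipy.spatial.transform import Rotation as Ro
def seg(W,A,B,rad,tmin=0,tmax=1):
    A,B=np.array(A),np.array(B);L=np.linalg.norm(B-A);a=(B-A)/L
    P=W.reshape(-1,3);P=P[~np.isnan(P).any(1)]
    s=(P-A)@a;q=np.linalg.norm(P-A-s[:,None]*a,axis=1)
    return P[(q<rad)&(s>tmin*L)&(s<tmax*L)]
def cyl(P,A,B,r):
    # axis as x,z linear in y
    A,B=np.array(A),np.array(B);ym=(A[1]+B[1])/2
    k=(B-A)/(B[1]-A[1]);m=(A+B)/2
    def f(q):
        a=np.array([q[1],1,q[3]]);a/=np.linalg.norm(a);c=np.array([q[0],ym,q[2]])
        D=P-c;D=D-(D@a)[:,None]*a
        return np.linalg.norm(D,axis=1)-r
    s=least_squares(f,[m[0],k[0],m[2],k[2]],loss='soft_l1',f_scale=.001)
    return s.x,ym,np.abs(s.fun).mean(),len(P)
E
python3 - <<'E'
from h import *
for tag in ('top0','side0'):
    p,d,W,z=load(tag)
    print(tag)
    A,B=[.5385,-.029,.142],[.529,-.152,.126]
    P=seg(W,A,B,.016,-.1,1.1)
    # keep parts outside jaws
    P=P[(P[:,1]>-.055)|(P[:,1]<-.105)]
    print('tube',cyl(P,A,B,.0105))
    A,B=[.444,.215,.054],[.4355,.085,.054]
    print('shaft',cyl(seg(W,A,B,.010,.05,1),A,B,.006))
    A,B=[.4555,.354,.055],[.445,.24,.055]
    print('handle',cyl(seg(W,A,B,.015,0,1),A,B,.011))
    for nm,(A,B,r) in dict(tube=([.5385,-.029,.142],[.529,-.152,.126],.013),rod=([.4555,.354,.055],[.4355,.085,.055],.012)).items():
        P=seg(W,A,B,r,-.2,1.2); a=np.array(B)-A;a/=np.linalg.norm(a)
        s=(P-A)@a; i=np.argsort(s); print(nm,'ends',P[i[[0,3,8]]].round(4),P[i[[-9,-4,-1]]].round(4))
E
```

```text
top0
tube (array([0.53665192, 0.08055926, 0.13410482, 0.12747373]), np.float64(-0.0905), np.float64(0.0011691111800133415), 260)
shaft (array([ 0.44015301,  0.07886826,  0.05524715, -0.00539382]), np.float64(0.15), np.float64(0.0011962531570021133), 189)
handle (array([0.45213129, 0.08168595, 0.05462771, 0.01413695]), np.float64(0.297), np.float64(0.0013588821622310756), 321)
tube ends [[ 0.5393 -0.0234  0.1557]
 [ 0.5409 -0.0214  0.1359]
 [ 0.5373 -0.0236  0.149 ]] [[ 0.524  -0.1521  0.1351]
 [ 0.5219 -0.1532  0.1283]
 [ 0.5243 -0.1552  0.132 ]]
rod ends [[0.4551 0.3692 0.0627]
 [0.4607 0.3671 0.0616]
 [0.4607 0.3632 0.0649]] [[0.4301 0.0869 0.0598]
 [0.4385 0.0818 0.0571]
 [0.433  0.0814 0.0609]]
side0
tube (array([0.53586082, 0.07729071, 0.13423674, 0.13258905]), np.float64(-0.0905), np.float64(0.0016375530148061471), 236)
shaft (array([0.43866474, 0.08324672, 0.05514743, 0.00792782]), np.float64(0.15), np.float64(0.0012475543839901677), 211)
handle (array([0.45099953, 0.07856907, 0.05430915, 0.01820133]), np.float64(0.297), np.float64(0.0015476222315805115), 456)
tube ends [[ 0.5295 -0.0199  0.1481]
 [ 0.5458 -0.0228  0.1489]
 [ 0.5434 -0.024   0.1496]] [[ 0.5279 -0.1527  0.1355]
 [ 0.5342 -0.1561  0.1362]
 [ 0.5245 -0.157   0.1305]]
rod ends [[0.457  0.369  0.0507]
 [0.4556 0.3689 0.0572]
 [0.4631 0.3676 0.0455]] [[0.4344 0.0856 0.058 ]
 [0.4326 0.0839 0.0578]
 [0.4297 0.0799 0.0516]]
```

Request:
{"op": "arm_command", "data": {
  "steps": [
    [[-47, -54, -2, 0, 0, -8], [-94, -108, -4, 0, 0, -16], [-141, -162, -6, 0, 0, -24], [-188, -217, -8, 0, 0, -32], [-235, -271, -10, 0, 0, -40], [-282, -325, -11, 0, 0, -48], [-314, -362, -12, 0, 0, -56], [-314, -362, -12, 0, 0, -64], [-314, -362, -12, 0, 0, -69.3], [-314, -362, -12, 0, 0, -69.3], [-314, -362, -12, 0, 0, -69.3], [-314, -362, -12, 0, 0, -69.3]]
  ],
  "claw": 1
}}

```text
t: 1.35
ee_pos: [0.4203, -0.1495, 0.2601]
tcp_rot: [0.999, -0.039, -0.0, 0.0]
ft_force: [0.0, -0.0, -0.0]
gripper_width: 0.0852
```

Run:
```python
from h import *
R=toolR([-.0803,-1,0]); print(observe()['ee_pos'])
print(row([.4505,.2845,.18],R))
```

```text
[ 0.42034511 -0.14946538  0.2600854 ]
[-3.41, -435.01, 80.02, 0.01, 0.03, 0.16]
```

Request:
{"op": "arm_command", "data": {
  "steps": [
    [[0, -45, 5, 0, 0, 0], [0, -90, 10, 0, 0, 0], [0, -135, 20, 0, 0, 0], [0, -180, 30, 0, 0, 0], [-1, -225, 40, 0, 0, 0], [-2, -270, 50, 0, 0, 0], [-3, -315, 60, 0, 0, 0], [-3.4, -360, 70, 0, 0, 0], [-3.4, -400, 80, 0, 0, 0.2], [-3.4, -435, 80, 0, 0, 0.2], [-3.4, -435, 80, 0, 0, 0.2], [-3.4, -435, 80, 0, 0, 0.2]]
  ]
}}

```text
t: 2.55
ee_pos: [0.4517, 0.2831, 0.1798]
tcp_rot: [0.999, -0.041, -0.0, 0.0]
ft_force: [-1.3, 0.1, 0.0]
gripper_width: 0.0852
```

Run:
```python
from h import *
R=toolR([-.0803,-1,0]); print(observe()['ee_pos'])
print(row([.4505,.2845,.053],R))
snap('wrist','w1'); snap('top','t1');snap('side','s1')
```

```text
[0.45171727 0.2830539  0.17979668]
[-1.24, -1.47, 126.8, 0.06, 0.04, -0.17]
```

View pics/w1.png

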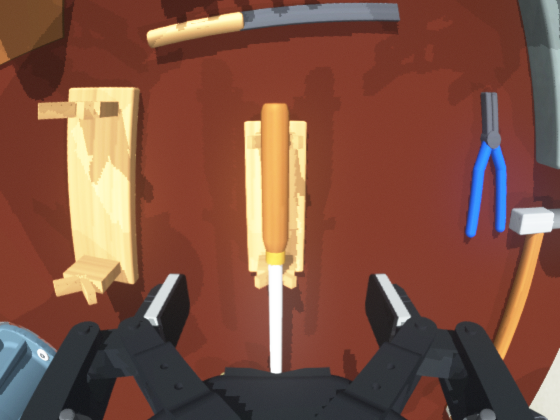

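View pics/t1.png

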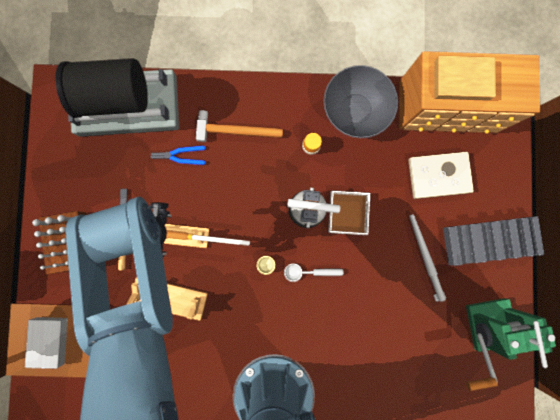

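Wrist view: the rod is centred between the open fingers (shaft at u≈275, finger midline ≈277), with the rest's two posts at v≈130 and v≈275. I'll lower onto it.

Request:
{"op": "arm_command", "data": {
  "steps": [
    [[-1.2, -1.5, 30, 0, 0, 0], [-1.2, -1.5, 60, 0, 0, 0], [-1.2, -1.5, 90, 0, 0, 0], [-1.2, -1.5, 110, 0, 0, 0], [-1.2, -1.5, 120, 0, 0, 0], [-1.2, -1.5, 126.8, 0, 0, 0], [-1.2, -1.5, 126.8, 0, 0, 0]]
  ]
}}

```text
t: 3.4
ee_pos: [0.4506, 0.2849, 0.0534]
tcp_rot: [0.999, -0.042, -0.0, 0.0]
ft_force: [-0.8, -0.8, -0.2]
gripper_width: 0.0855
```

Run:
```python
from h import *
o=observe();print(o['ee_pos'],o['ft_force'])
snap('wrist','w2'); snap('side','s2')
p,d,W,z=load('s2');cv2.imwrite('pics/s2c.png',cv2.resize(cv2.cvtColor(p[240:400,130:330],cv2.COLOR_RGB2BGR),None,fx=3.5,fy=3.5))
```

```text
[0.45059352 0.28489684 0.05342971] [-0.80617906 -0.79610714 -0.2099634 ]
```

View pics/w2.png

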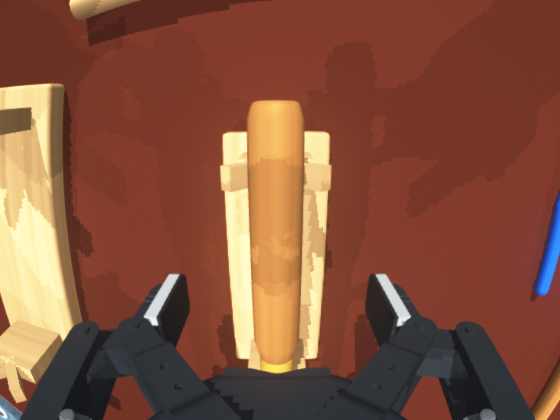

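View pics/s2c.png

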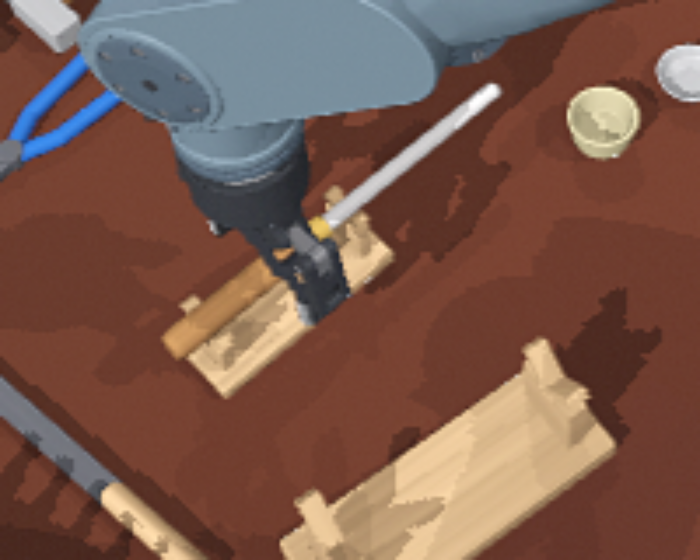

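Fingers straddle the handle between the posts, and nothing is touching. I'll close the gripper.

Request:
{"op": "arm_command", "data": {
  "steps": [
    [[0, 0, 0, 0, 0, 0], [0, 0, 0, 0, 0, 0], [0, 0, 0, 0, 0, 0], [0, 0, 0, 0, 0, 0], [0, 0, 0, 0, 0, 0], [0, 0, 0, 0, 0, 0], [0, 0, 0, 0, 0, 0], [0, 0, 0, 0, 0, 0]]
  ],
  "claw": -1,
  "newtons": 80
}}

```text
t: 4.3
ee_pos: [0.4502, 0.2856, 0.0539]
tcp_rot: [0.999, -0.041, -0.0, -0.0]
ft_force: [-3.0, -0.6, 5.8]
gripper_width: 0.0197
```

Run:
```python
from h import *
o=observe();print(o)
```

```text
{'t': 4.3, 'joint_pos': array([3.42404542e-01, 3.52576095e-01, 1.83909275e+00, 2.10182253e-04,
       9.50274507e-01, 4.25073476e-01]), 'qd': array([-0.00056676,  0.00072075,  0.0011822 , -0.00248204, -0.00104434,
        0.00077969]), 'effort': array([-6.43544868e-01, -4.25335121e+01, -2.65888792e+01, -1.53398216e-01,
       -8.05877801e-01, -4.26696661e-04]), 'ee_pos': array([0.45019989, 0.28558584, 0.05389363]), 'tcp_rot': array([ 9.99143306e-01, -4.13837660e-02, -1.94604725e-04, -1.36213857e-05]), 'ft_force': array([-2.9678903 , -0.56583935,  5.83796572]), 'torque': array([-0.04910966,  0.33911456, -0.00906737]), 'gripper_width': 0.019676433498499395}
```

Request:
{"op": "arm_command", "data": {
  "steps": [
    [[0, 0, -8, 0, 0, 0], [0, 0, -20, 0, 0, 0], [0, 0, -40, 0, 0, 0], [0, 0, -65, 0, 0, 0], [0, 0, -90, 0, 0, 0], [0, 0, -110, 0, 0, 0], [0, 0, -110, 0, 0, 0], [0, 0, -110, 0, 0, 0]]
  ]
}}

```text
t: 5.1
ee_pos: [0.4506, 0.2855, 0.1639]
tcp_rot: [0.999, -0.041, 0.001, -0.0]
ft_force: [0.4, 0.1, -1.6]
gripper_width: 0.0198
```

Run:
```python
from h import *
o=observe();print(o['ee_pos'],o['tcp_rot'],o['ft_force'],o['gripper_width'])
snap('wrist','w3'); snap('side','s3');snap('top','t3')
for t in ('s3','t3'):
    p,d,W,z=load(t)
    A,B=[.4405,.16,.163],[.434,.085,.163]
    for k in range(2):
        P=seg(W,A,B,.014,-1,1.2); P=P[P[:,2]>.13]
        q,ym,e,n=cyl(P,A,B,.006); print(t,q.round(4),ym,e,n, 'noseY',np.sort(P[:,1])[:5].round(4), P[:,1].max())
```

```text
[0.45055347 0.28547577 0.1638616 ] [ 9.99140042e-01 -4.14583170e-02  5.83890581e-04 -2.10877627e-04] [ 0.38295524  0.10818653 -1.59343784] 0.01978322020103945
s3 [0.4361 0.0727 0.1635 0.0014] 0.1225 0.0012927941577473396 336 noseY [0.0804 0.0812 0.0816 0.0817 0.0822] 0.2350876724645788
s3 [0.4361 0.0727 0.1635 0.0014] 0.1225 0.0012927941577473396 336 noseY [0.0804 0.0812 0.0816 0.0817 0.0822] 0.2350876724645788
t3 [0.4372 0.0808 0.1633 0.0035] 0.1225 0.0011171697449095432 300 noseY [0.0798 0.0815 0.0817 0.0818 0.0819] 0.23435825439371855
t3 [0.4372 0.0808 0.1633 0.0035] 0.1225 0.0011171697449095432 300 noseY [0.0798 0.0815 0.0817 0.0818 0.0819] 0.23435825439371855
```

View pics/s3.png

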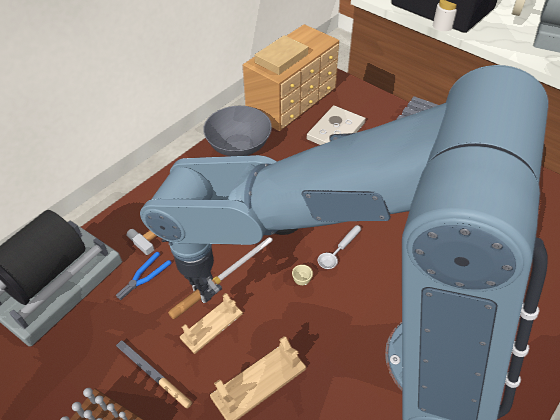

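View pics/t3.png

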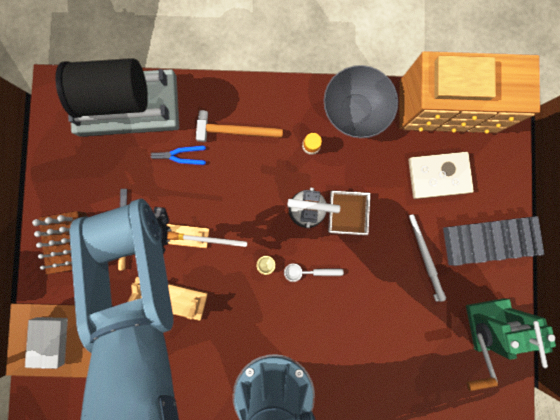

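The rod is held level and aligned with the tool: its axis is about 0.4 mm under the TCP line, and the nose is 205 mm ahead. Top view: the shaft runs to (247,244). I'll work out the pre-entry pose.

```bash
cat >> h.py <<'E'
MID=np.array([.5374,-.0815,.1352]); D=np.array([-.080,-1,-.130]); 
def pose(s,MID=MID,D=D,dx=0,dz=.0005,pit=0):
    """TCP pose so the nose is s mm past jaw mid (entry -60)"""
    d=D/np.linalg.norm(D); R=toolR(d)
    return MID+d*(s/1000-.205)-R[:,2]*dz, R
E
python3 - <<'E'
from h import *
p,R=pose(-85); print(p,row(p,R))
E
```

```text
[0.56032923 0.20511536 0.17296418] [117.09, 70.52, -11.08, 7.44, 0.12, -0.19]
```

Request:
{"op": "arm_command", "data": {
  "steps": [
    [[25, 5, -20, 0, 0, 0], [50, 15, -20, 1, 0, 0], [75, 30, -20, 2.5, 0, 0], [100, 45, -18, 4, 0, 0], [117, 60, -15, 6, 0, 0], [117, 70.5, -11, 7.4, 0.1, -0.2], [117, 70.5, -11, 7.4, 0.1, -0.2], [117, 70.5, -11, 7.4, 0.1, -0.2], [117, 70.5, -11, 7.4, 0.1, -0.2]]
  ]
}}

```text
t: 6.15
ee_pos: [0.5607, 0.2063, 0.1742]
tcp_rot: [0.997, -0.039, 0.003, -0.064]
ft_force: [0.3, 0.7, -0.8]
gripper_width: 0.0196
```

Run:
```python
from h import *
o=observe();print(o['ee_pos'],o['tcp_rot'],o['ft_force'],o['gripper_width'],o['joint_pos'].round(2))
p,R=pose(-85); print('res',row(p,R))
tip=o['ee_pos']+Ro.from_quat(o['tcp_rot']).as_matrix()@[0,.205,.0005]; print('tip',tip)
snap('side','s4');snap('top','t4')
for t in ('s4','t4'):
    p,d,W,z=load(t)
    A=tip+[.08*.12,.12,.13*.12];B=tip+[0,0.005,0]
    try:
        P=seg(W,A,B,.012,0,1.)
        q,ym,e,n=cyl(P,A,B,.006); print(t,q.round(4),ym,e,n,'expected',((A+B)/2).round(4))
    except Exception as ex: print(t,ex)
    c=cv2.cvtColor(p,cv2.COLOR_RGB2BGR)
    x0,y0=(230,120) if t=='s4' else (190,160)
    cv2.imwrite(f'pics/{t}c.png',cv2.resize(c[y0:y0+110,x0:x0+160],None,fx=5,fy=5,interpolation=cv2.INTER_CUBIC))
```

```text
[0.56068359 0.20627153 0.17422279] [ 0.99715258 -0.03928593  0.00315788 -0.06429129] [ 0.3275319   0.65429855 -0.83995814] 0.019596933002488534 [0.09 0.27 1.66 0.14 1.19 0.12]
res [-0.26, 1.33, 1.1, 0.0, -0.06, 0.07]
tip [0.54471113 0.00366298 0.1473917 ]
s4 [0.5489 0.0894 0.1571 0.1341] 0.06616297984750308 0.0013604228514113624 205 expected [0.5495 0.0662 0.1552]
t4 [0.5506 0.0753 0.157  0.1344] 0.06616297984750308 0.0010137107837954924 215 expected [0.5495 0.0662 0.1552]
```

View pics/s4.png

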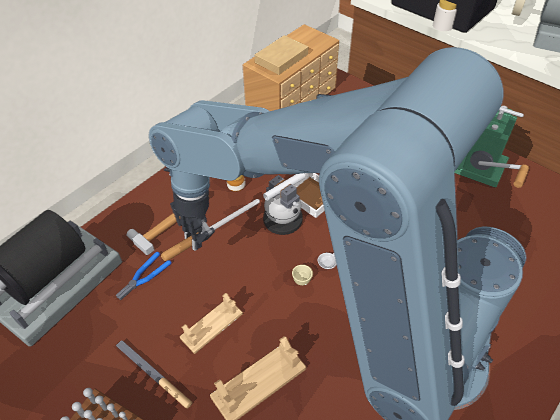

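View pics/t4c.png

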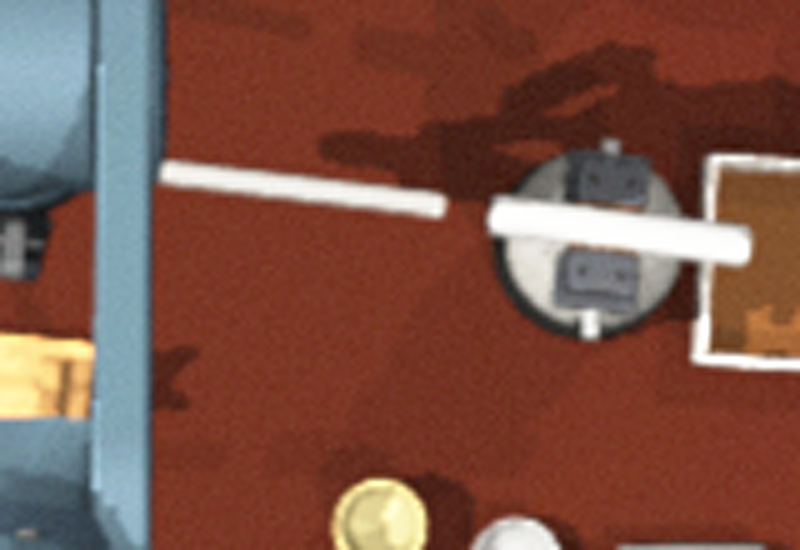

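Both rod and tube are visible in both views and look nearly collinear. Now I'll compare the two axes precisely within the same pictures.

```bash
cat > rel.py <<'E'
from h import *
import sys
tag=sys.argv[1]; N=int(sys.argv[2]) if len(sys.argv)>2 else 3
o=observe();Rt=Ro.from_quat(o['tcp_rot']).as_matrix();tip=o['ee_pos']+Rt@[0,.205,.0005]; tail=o['ee_pos']+Rt@[0,.06,.0005]
d=D/np.linalg.norm(D)
E0,E1=MID-.060*d,MID+.075*d
res=[]
for n in ('side','top'):
    Ps=[];Pt=[]
    for k in range(N):
        snap(n,f'{tag}{n}{k}'); p,dd,W,z=load(f'{tag}{n}{k}')
        vis=tip-.004*Rt[:,1]
        yent=E0[1]
        P=seg(W,tail,vis,.011); P=P[P[:,1]>yent+.004]; Ps.append(P)
        P=seg(W,E0,E1,.0155,.03,.97); s=(P-MID)@d; P=P[abs(s)>.022]
        Pt.append(P)
    P=np.concatenate(Ps);T=np.concatenate(Pt)
    q,ym,e,n1=cyl(P,tail,tip,.006); qt,yt,et,n2=cyl(T,E0,E1,.0105)
    f=lambda q,ym,y:np.array([q[0]+q[1]*(y-ym),q[2]+q[3]*(y-ym)])
    print(n,'rod slopes',q[[1,3]].round(4),'tube',qt[[1,3]].round(4),n1,n2,round(e,4),round(et,4))
    for nm,y in (('tip',tip[1]),('entry',E0[1]),('mid',MID[1])):
        print('  ',nm,'rod x,z',f(q,ym,y).round(4),'tube',f(qt,yt,y).round(4),'rod-tube mm',((f(q,ym,y)-f(qt,yt,y))*1000).round(2))
print('kin tip',tip.round(4),'kin slopes',(Rt[:,1]/Rt[1,1]).round(4))
E
python3 rel.py a 3
```

```text
side rod slopes [0.0793 0.1345] tube [0.083  0.1304] 731 628 0.0013 0.0015
   tip rod x,z [0.5447 0.1488] tube [0.5439 0.1461] rod-tube mm [0.74 2.65]
   entry rod x,z [0.5426 0.1453] tube [0.5418 0.1427] rod-tube mm [0.83 2.55]
   mid rod x,z [0.5379 0.1373] tube [0.5368 0.135 ] rod-tube mm [1.06 2.3 ]
top rod slopes [0.0778 0.1329] tube [0.0838 0.1228] 764 753 0.0011 0.0011
   tip rod x,z [0.5463 0.149 ] tube [0.5449 0.1455] rod-tube mm [1.38 3.45]
   entry rod x,z [0.5442 0.1455] tube [0.5427 0.1423] rod-tube mm [1.54 3.19]
   mid rod x,z [0.5396 0.1376] tube [0.5377 0.1351] rod-tube mm [1.9  2.59]
kin tip [0.545  0.0039 0.1477] kin slopes [0.0782 1.     0.1302]
```

Request:
{"op": "arm_command", "data": {
  "steps": [
    [[-0.2, 0.3, 2, -0.1, 0, 0.1], [-0.3, 0.5, 3.9, -0.25, 0, 0.25], [-0.3, 0.5, 3.9, -0.25, 0, 0.25], [-0.3, 0.5, 3.9, -0.25, 0, 0.25], [-0.3, 0.5, 3.9, -0.25, 0, 0.25]]
  ]
}}

```text
t: 7.05
ee_pos: [0.5609, 0.2055, 0.1706]
tcp_rot: [0.997, -0.042, 0.003, -0.062]
ft_force: [0.2, 0.1, -0.3]
gripper_width: 0.0197
```

```bash
python3 rel.py b 4; python3 -c "
from h import *
p,dd,W,z=load('bside0');cv2.imwrite('pics/b.png',cv2.resize(cv2.cvtColor(p[155:265,200:330],cv2.COLOR_RGB2BGR),None,fx=5,fy=5,interpolation=cv2.INTER_CUBIC))"
```

```text
side rod slopes [0.0798 0.1316] tube [0.0799 0.1253] 970 821 0.0013 0.0014
   tip rod x,z [0.5438 0.1453] tube [0.5436 0.1457] rod-tube mm [ 0.27 -0.4 ]
   entry rod x,z [0.5418 0.142 ] tube [0.5416 0.1426] rod-tube mm [ 0.27 -0.56]
   mid rod x,z [0.5371 0.1342] tube [0.5368 0.1351] rod-tube mm [ 0.28 -0.93]
top rod slopes [0.0814 0.1297] tube [0.0844 0.1234] 1009 999 0.0011 0.0011
   tip rod x,z [0.5451 0.1458] tube [0.5447 0.1455] rod-tube mm [0.33 0.27]
   entry rod x,z [0.543  0.1425] tube [0.5426 0.1424] rod-tube mm [0.4  0.11]
   mid rod x,z [0.5382 0.1348] tube [0.5376 0.1351] rod-tube mm [ 0.58 -0.26]
kin tip [0.5439 0.0029 0.1445] kin slopes [0.084  1.     0.1259]
```

View pics/b.png

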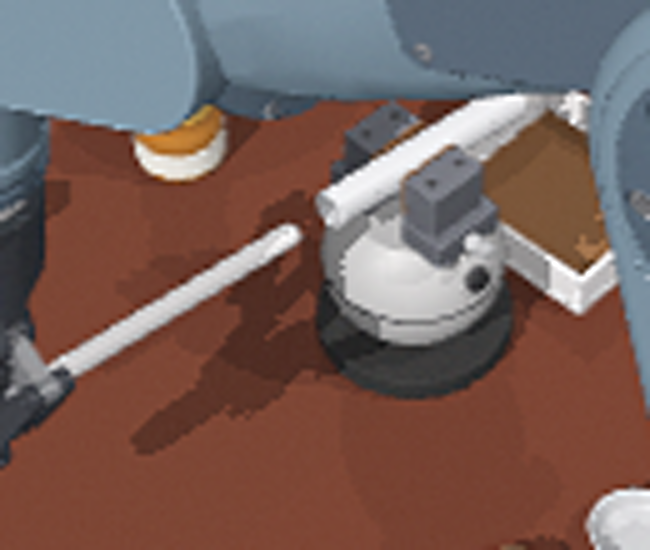

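Side crop: the nose at ~(295,232) points straight at the tube's mouth at ~(330,207). A small trim, then advance slowly.

Request:
{"op": "arm_command", "data": {
  "steps": [
    [[0, 0, 0.5, -0.15, 0, 0], [-0.05, 0, 1, -0.3, 0, 0.08], [-0.05, 0, 1, -0.3, 0, 0.08], [-0.05, 5, 1, -0.3, 0, 0.08], [-0.05, 10, 1, -0.3, 0, 0.08], [-0.05, 15, 1, -0.3, 0, 0.08], [-0.05, 18, 1, -0.3, 0, 0.08], [-0.05, 18, 1, -0.3, 0, 0.08], [-0.05, 18, 1, -0.3, 0, 0.08]]
  ]
}}

```text
t: 8.35
ee_pos: [0.5594, 0.1877, 0.1674]
tcp_rot: [0.997, -0.043, 0.003, -0.06]
ft_force: [-0.1, 0.1, -1.6]
gripper_width: 0.0197
```

```bash
python3 rel.py c 4; python3 -c "
from h import *
o=observe();print(o['ee_pos'],o['ft_force'],o['torque'])
p,dd,W,z=load('cside0');cv2.imwrite('pics/c.png',cv2.resize(cv2.cvtColor(p[155:265,200:330],cv2.COLOR_RGB2BGR),None,fx=5,fy=5,interpolation=cv2.INTER_CUBIC))"
```

```text
side rod slopes [0.0831 0.1224] tube [0.0778 0.1277] 954 868 0.0013 0.0014
   tip rod x,z [0.5418 0.1434] tube [0.5419 0.1437] rod-tube mm [-0.11 -0.25]
   entry rod x,z [0.5412 0.1426] tube [0.5413 0.1428] rod-tube mm [-0.14 -0.21]
   mid rod x,z [0.5362 0.1353] tube [0.5367 0.1352] rod-tube mm [-0.46  0.11]
top rod slopes [0.0858 0.1227] tube [0.0845 0.1255] 985 999 0.0011 0.0012
   tip rod x,z [0.5431 0.1437] tube [0.5434 0.1435] rod-tube mm [-0.34  0.17]
   entry rod x,z [0.5424 0.1428] tube [0.5428 0.1426] rod-tube mm [-0.35  0.19]
   mid rod x,z [0.5374 0.1355] tube [0.5378 0.1351] rod-tube mm [-0.42  0.36]
kin tip [ 0.542  -0.015   0.1424] kin slopes [0.0858 1.     0.1207]
[0.5593263  0.18796405 0.16733614] [ 0.7754075   1.03577267 -2.19034277] [-0.03280352  0.01357035  0.00086741]
```

View pics/c.png

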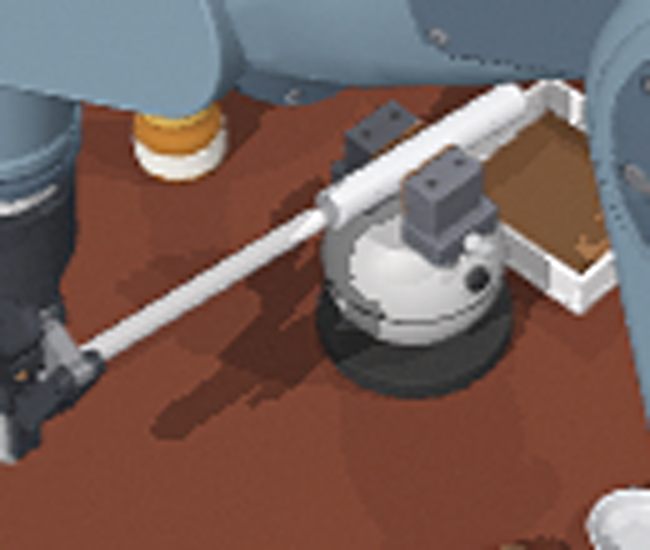

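Request:
{"op": "arm_command", "data": {
  "steps": [
    [[-0.45, 0, -0.65, 0.2, 0, -0.2], [-0.45, 0, -0.65, 0.2, 0, -0.2], [-0.45, 2, -0.65, 0.2, 0, -0.2], [-0.45, 4, -0.65, 0.2, 0, -0.2], [-0.45, 6, -0.65, 0.2, 0, -0.2], [-0.45, 8, -0.63, 0.2, 0, -0.2], [-0.45, 10, -0.6, 0.2, 0, -0.2], [-0.45, 11, -0.6, 0.2, 0, -0.2], [-0.45, 11, -0.6, 0.2, 0, -0.2]]
  ]
}}

```text
t: 9.65
ee_pos: [0.5579, 0.1767, 0.1666]
tcp_rot: [0.997, -0.041, 0.003, -0.061]
ft_force: [0.0, 0.8, -2.0]
gripper_width: 0.0193
```

```bash
python3 rel.py d 2; python3 -c "
from h import *
o=observe();print(o['ee_pos'],o['ft_force'],o['torque'])
p,dd,W,z=load('dside0');cv2.imwrite('pics/d.png',cv2.resize(cv2.cvtColor(p[155:265,200:330],cv2.COLOR_RGB2BGR),None,fx=5,fy=5,interpolation=cv2.INTER_CUBIC))"
```

```text
side rod slopes [0.0769 0.1254] tube [0.0824 0.1197] 456 409 0.0013 0.0015
   tip rod x,z [0.5414 0.1421] tube [0.5415 0.1415] rod-tube mm [-0.15  0.58]
   entry rod x,z [0.5417 0.1426] tube [0.5418 0.142 ] rod-tube mm [-0.17  0.61]
   mid rod x,z [0.5371 0.1351] tube [0.5369 0.1349] rod-tube mm [0.15 0.27]
top rod slopes [0.0804 0.1231] tube [0.08   0.1192] 449 503 0.0011 0.0012
   tip rod x,z [0.5423 0.1423] tube [0.5421 0.1416] rod-tube mm [0.21 0.68]
   entry rod x,z [0.5426 0.1428] tube [0.5424 0.1421] rod-tube mm [0.21 0.7 ]
   mid rod x,z [0.5379 0.1355] tube [0.5377 0.135 ] rod-tube mm [0.18 0.46]
kin tip [ 0.5413 -0.026   0.1409] kin slopes [0.0822 1.     0.1241]
[0.55798063 0.1769846  0.16663968] [-0.11315916  0.17431936 -0.98606204] [-0.02934288 -0.05291342 -0.00021849]
```

View pics/d.png

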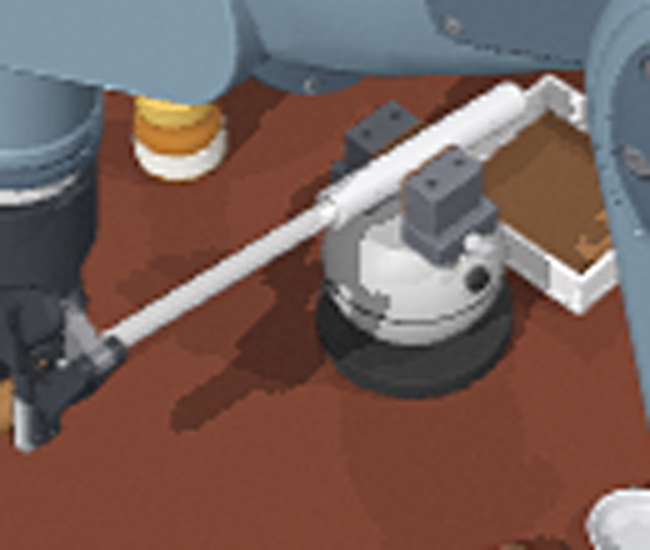

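Nose is entering with no reaction force. I'll keep feeling my way in.

Request:
{"op": "arm_command", "data": {
  "steps": [
    [[0, 0, 0.3, 0, 0, 0], [0, 2, 0.3, 0, 0, 0], [0, 4, 0.3, 0, 0, 0], [0, 6, 0.3, 0, 0, 0], [0, 8, 0.3, 0, 0, 0], [0, 8, 0.3, 0, 0, 0]]
  ]
}}

```text
t: 10.45
ee_pos: [0.5573, 0.1687, 0.1653]
tcp_rot: [0.997, -0.041, 0.003, -0.061]
ft_force: [0.1, -1.2, -1.3]
gripper_width: 0.02
```

```bash
python3 rel.py e 2; python3 -c "
from h import *
o=observe();print(o['ee_pos'],o['ft_force'],o['torque'])"
```

```text
side rod slopes [0.0816 0.1217] tube [0.082  0.1234] 434 417 0.0013 0.0015
   tip rod x,z [0.5403 0.1411] tube [0.5406 0.1411] rod-tube mm [-0.26  0.04]
   entry rod x,z [0.5413 0.1425] tube [0.5416 0.1425] rod-tube mm [-0.26  0.02]
   mid rod x,z [0.5365 0.1353] tube [0.5367 0.1352] rod-tube mm [-0.24  0.13]
top rod slopes [0.083  0.1276] tube [0.0838 0.1222] 411 502 0.001 0.0012
   tip rod x,z [0.5416 0.141 ] tube [0.5417 0.141 ] rod-tube mm [-0.05  0.  ]
   entry rod x,z [0.5426 0.1425] tube [0.5427 0.1424] rod-tube mm [-0.06  0.07]
   mid rod x,z [0.5377 0.1349] tube [0.5377 0.1352] rod-tube mm [-0.01 -0.25]
kin tip [ 0.5406 -0.034   0.1397] kin slopes [0.0822 1.     0.1241]
[0.55733139 0.16905014 0.16535167] [-0.20567116  0.04200168 -1.00120537] [-0.05141149 -0.02054979  0.00412907]
```

Request:
{"op": "arm_command", "data": {
  "steps": [
    [[0.1, 3, 0, 0, 0, 0], [0.1, 6, 0, 0, 0, 0], [0.1, 9, 0, 0, 0, 0], [0.1, 12, 0, 0, 0, 0], [0.1, 15, 0, 0, 0, 0], [0.1, 18, 0, 0, 0, 0], [0.1, 20, 0, 0, 0, 0], [0.1, 20, 0, 0, 0, 0]]
  ]
}}

```text
t: 11.45
ee_pos: [0.5558, 0.149, 0.1628]
tcp_rot: [0.997, -0.041, 0.003, -0.061]
ft_force: [-0.4, 0.9, -1.5]
gripper_width: 0.0196
```

```bash
python3 rel.py f 2; python3 -c "
from h import *
o=observe();print(o['ee_pos'],o['ft_force'],o['torque'],o['joint_pos'])"
```

```text
side rod slopes [0.0782 0.1275] tube [0.0797 0.1284] 356 408 0.0013 0.0014
   tip rod x,z [0.5392 0.1383] tube [0.5391 0.1386] rod-tube mm [ 0.05 -0.31]
   entry rod x,z [0.5416 0.1423] tube [0.5416 0.1426] rod-tube mm [ 0.   -0.34]
   mid rod x,z [0.537  0.1347] tube [0.5369 0.135 ] rod-tube mm [ 0.09 -0.29]
top rod slopes [0.0751 0.1226] tube [0.0796 0.1242] 314 504 0.0011 0.0011
   tip rod x,z [0.5407 0.1388] tube [0.5399 0.1386] rod-tube mm [0.82 0.18]
   entry rod x,z [0.5431 0.1427] tube [0.5424 0.1426] rod-tube mm [0.67 0.13]
   mid rod x,z [0.5386 0.1354] tube [0.5377 0.1352] rod-tube mm [0.94 0.23]
kin tip [ 0.5391 -0.0537  0.1372] kin slopes [0.0823 1.     0.1241]
[0.55578212 0.14936466 0.16290123] [-0.51433532  0.25496878 -0.4047195 ] [ 0.01138253 -0.05275771  0.00786351] [-0.00969474  0.24967491  1.71295119  0.13321649  1.17155942  0.02056496]
```

Request:
{"op": "arm_command", "data": {
  "steps": [
    [[-0.2, 3, 0, 0, 0, 0], [-0.2, 6, 0, 0, 0, 0], [-0.2, 9, 0, 0, 0, 0], [-0.2, 12, 0, 0, 0, 0], [-0.2, 15, 0, 0, 0, 0], [-0.2, 17, 0, 0, 0, 0], [-0.2, 17, 0, 0, 0, 0]]
  ]
}}

```text
t: 12.35
ee_pos: [0.5542, 0.1321, 0.1608]
tcp_rot: [0.997, -0.041, 0.003, -0.061]
ft_force: [-0.1, 0.1, -1.5]
gripper_width: 0.0197
```

Request:
{"op": "arm_command", "data": {
  "steps": [
    [[0, 1, 0, 0, 0, 0], [0, 2, 0, 0, 0, 0], [0, 3, 0, 0, 0, 0], [0, 4, 0, 0, 0, 0], [0, 5, 0, 0, 0, 0], [0, 6, 0, 0, 0, 0]]
  ]
}}

```text
t: 12.95
ee_pos: [0.5537, 0.1266, 0.1601]
tcp_rot: [0.997, -0.041, 0.003, -0.062]
ft_force: [0.6, 2.2, -1.6]
gripper_width: 0.02
```

Request:
{"op": "arm_command", "data": {
  "steps": [
    [[0, 1, 0, 0, 0, 0], [0, 2, 0, 0, 0, 0], [0, 3, 0, 0, 0, 0], [0, 4, 0, 0, 0, 0], [0, 5, 0, 0, 0, 0], [0, 6, 0, 0, 0, 0]]
  ]
}}

```text
t: 13.55
ee_pos: [0.5533, 0.1225, 0.1598]
tcp_rot: [0.997, -0.041, 0.004, -0.063]
ft_force: [0.6, 8.2, 0.4]
gripper_width: 0.0198
```

```bash
python3 rel.py g 2; python3 -c "
from h import *
o=observe();print(o['ee_pos'],o['ft_force'],o['torque'],o['joint_pos'])"
```

```text
side rod slopes [0.0685 0.1285] tube [0.0848 0.1241] 243 412 0.0014 0.0015
   tip rod x,z [0.5379 0.1351] tube [0.5369 0.1352] rod-tube mm [ 0.97 -0.12]
   entry rod x,z [0.5419 0.1425] tube [0.5419 0.1424] rod-tube mm [0.03 0.14]
   mid rod x,z [0.5378 0.1349] tube [0.5368 0.135 ] rod-tube mm [ 1.   -0.12]
top rod slopes [0.0753 0.1306] tube [0.0858 0.1234] 170 498 0.0011 0.0012
   tip rod x,z [0.5386 0.1353] tube [0.5378 0.1354] rod-tube mm [ 0.78 -0.07]
   entry rod x,z [0.543  0.1429] tube [0.5428 0.1425] rod-tube mm [0.17 0.35]
   mid rod x,z [0.5385 0.1351] tube [0.5377 0.1352] rod-tube mm [ 0.79 -0.08]
kin tip [ 0.5368 -0.0801  0.1334] kin slopes [0.0814 1.     0.1276]
[0.55333906 0.12230966 0.1597479 ] [ 0.74257697  6.96475094 -0.06165248] [ 1.0916054  -0.04384794  0.0207403 ] [-0.06084078  0.23827699  1.7344726   0.13701475  1.167558   -0.03322518]
```

Contact with the slug: a steady ~7–8 N along the axis and almost nothing sideways. I'll keep pushing slowly.

Request:
{"op": "arm_command", "data": {
  "steps": [
    [[0, 1.5, 0, 0, 0, 0], [0, 3, 0, 0, 0, 0], [0, 4.5, 0, 0, 0, 0], [0, 6, 0, 0, 0, 0], [0, 7.5, 0, 0, 0, 0], [0, 9, 0, 0, 0, 0], [0, 10.5, 0, 0, 0, 0], [0, 12, 0, 0, 0, 0]]
  ]
}}

```text
t: 14.55
ee_pos: [0.5524, 0.1108, 0.1583]
tcp_rot: [0.997, -0.041, 0.004, -0.063]
ft_force: [0.9, 9.5, 0.1]
gripper_width: 0.0197
```

```bash
python3 -c "
from h import *
o=observe();print(o['ee_pos'],o['ft_force'],o['torque']);Rt=Ro.from_quat(o['tcp_rot']).as_matrix();print(Rt[:,1]/Rt[1,1],o['ee_pos']+Rt@[0,.205,.0005])"
```

```text
[0.55239391 0.11084938 0.15832946] [0.94013936 9.45511114 0.09550558] [ 1.45588937 -0.10962117 -0.04431504]
[0.08127457 1.         0.12786399] [ 0.53592682 -0.09177459  0.13191712]
```

Request:
{"op": "arm_command", "data": {
  "steps": [
    [[0, 1.5, 0, 0, 0, 0], [0, 3, 0, 0, 0, 0], [0, 4.5, 0, 0, 0, 0], [0, 6, 0, 0, 0, 0], [0, 7.5, 0, 0, 0, 0], [0, 9, 0, 0, 0, 0], [0, 10.5, 0, 0, 0, 0], [0, 12, 0, 0, 0, 0], [0, 13.5, 0, 0, 0, 0], [0, 15, 0, 0, 0, 0]]
  ]
}}

```text
t: 15.55
ee_pos: [0.5511, 0.096, 0.1564]
tcp_rot: [0.997, -0.041, 0.004, -0.063]
ft_force: [1.7, 10.6, 0.5]
gripper_width: 0.0195
```

Request:
{"op": "arm_command", "data": {
  "steps": [
    [[0, 1.5, 0, 0, 0, 0], [0, 3, 0, 0, 0, 0], [0, 4.5, 0, 0, 0, 0], [0, 6, 0, 0, 0, 0], [0, 7.5, 0, 0, 0, 0], [0, 9, 0, 0, 0, 0], [0, 10.5, 0, 0, 0, 0], [0, 12, 0, 0, 0, 0], [0, 13.5, 0, 0, 0, 0], [0, 15, 0, 0, 0, 0]]
  ]
}}

```text
t: 16.55
ee_pos: [0.5499, 0.0813, 0.1546]
tcp_rot: [0.997, -0.041, 0.004, -0.063]
ft_force: [0.5, 10.6, 0.2]
gripper_width: 0.0201
```

```bash
python3 rel.py i 2; python3 -c "
from h import *
o=observe();print(o['ee_pos'],o['ft_force'],o['torque'])
p,dd,W,z=load('itop0');cv2.imwrite('pics/i.png',cv2.resize(cv2.cvtColor(p[170:270,240:380],cv2.COLOR_RGB2BGR),None,fx=5,fy=5,interpolation=cv2.INTER_CUBIC))"
```

```text
side rod slopes [0.0498 0.1535] tube [0.0867 0.1234] 108 422 0.0012 0.0014
   tip rod x,z [0.5369 0.1265] tube [0.5335 0.1301] rod-tube mm [ 3.39 -3.58]
   entry rod x,z [0.5419 0.1418] tube [0.5421 0.1424] rod-tube mm [-0.27 -0.6 ]
   mid rod x,z [0.5389 0.1326] tube [0.537 0.135] rod-tube mm [ 1.92 -2.39]
top rod slopes [0.0814 0.1281] tube [0.0847 0.128 ] 0 483 nan 0.0011
   tip rod x,z [0.5334 0.1281] tube [0.5343 0.1301] rod-tube mm [-0.88 -1.96]
   entry rod x,z [0.5415 0.1408] tube [0.5427 0.1427] rod-tube mm [-1.2  -1.94]
   mid rod x,z [0.5367 0.1332] tube [0.5377 0.1352] rod-tube mm [-1.01 -1.95]
kin tip [ 0.5334 -0.1213  0.1281] kin slopes [0.0814 1.     0.1281]
[0.54992759 0.08073873 0.15448005] [0.3122815  7.94800731 0.42692189] [ 1.24237394 -0.11745669 -0.01840556]h.py:30: RuntimeWarning: Mean of empty slice.
  return s.x,ym,np.abs(s.fun).mean(),len(P)
  ret = ret.dtype.type(ret / rcount)
```

View pics/i.png

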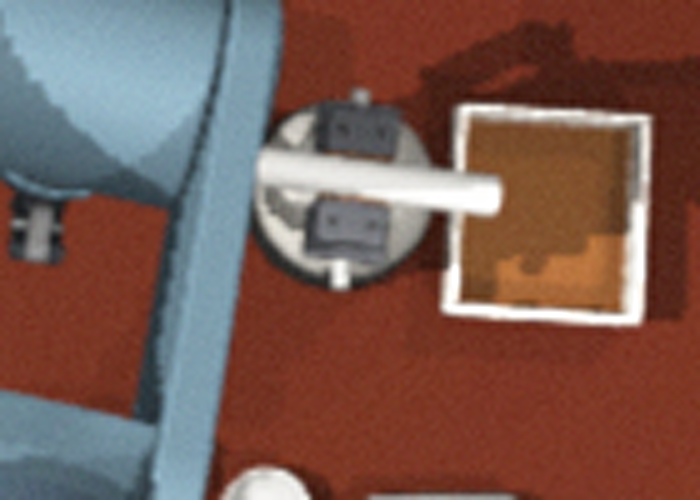

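Request:
{"op": "arm_command", "data": {
  "steps": [
    [[0, 1.5, 0, 0, 0, 0], [0, 3, 0, 0, 0, 0], [0, 4.5, 0, 0, 0, 0], [0, 6, 0, 0, 0, 0], [0, 7.5, 0, 0, 0, 0], [0, 9, 0, 0, 0, 0], [0, 10.5, 0, 0, 0, 0], [0, 12, 0, 0, 0, 0], [0, 13.5, 0, 0, 0, 0], [0, 15, 0, 0, 0, 0]]
  ]
}}

```text
t: 17.75
ee_pos: [0.5488, 0.0664, 0.1527]
tcp_rot: [0.997, -0.041, 0.004, -0.063]
ft_force: [0.5, 10.4, -0.2]
gripper_width: 0.0199
```

Request:
{"op": "arm_command", "data": {
  "steps": [
    [[0, 1.5, 0, 0, 0, 0], [0, 3, 0, 0, 0, 0], [0, 4.5, 0, 0, 0, 0], [0, 6, 0, 0, 0, 0], [0, 7.5, 0, 0, 0, 0], [0, 9, 0, 0, 0, 0], [0, 10, 0, 0, 0, 0], [0, 11, 0, 0, 0, 0]]
  ]
}}

```text
t: 18.55
ee_pos: [0.5479, 0.0556, 0.1514]
tcp_rot: [0.997, -0.041, 0.004, -0.063]
ft_force: [1.9, 9.9, 0.6]
gripper_width: 0.0199
```

```bash
python3 -c "
from h import *
o=observe();print(o['ee_pos'],o['ft_force'],o['torque']);Rt=Ro.from_quat(o['tcp_rot']).as_matrix();print(Rt[:,1]/Rt[1,1],o['ee_pos']+Rt@[0,.205,.0005])
snap('top','j')
p,dd,W,z=load('j');cv2.imwrite('pics/jc.png',cv2.resize(cv2.cvtColor(p[170:270,240:380],cv2.COLOR_RGB2BGR),None,fx=5,fy=5,interpolation=cv2.INTER_CUBIC))"
```

```text
[0.54792186 0.05555204 0.15136583] [1.8876119  9.8976881  0.64256135] [ 1.70247922 -0.20589217 -0.01485864]
[0.08151552 1.         0.12811973] [ 0.53140676 -0.14706143  0.124903  ]
```

View pics/jc.png

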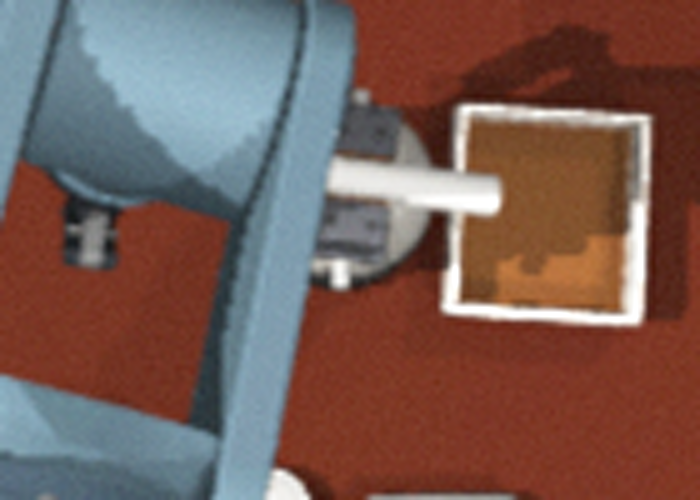

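The slug is not out yet, with the nose about 66 mm past the middle. Ten millimetres more.

Request:
{"op": "arm_command", "data": {
  "steps": [
    [[0, 1, 0, 0, 0, 0], [0, 2, 0, 0, 0, 0], [0, 3, 0, 0, 0, 0], [0, 4, 0, 0, 0, 0], [0, 5, 0, 0, 0, 0], [0, 6, 0, 0, 0, 0], [0, 7, 0, 0, 0, 0], [0, 8, 0, 0, 0, 0], [0, 9, 0, 0, 0, 0], [0, 10, 0, 0, 0, 0]]
  ]
}}

```text
t: 19.6
ee_pos: [0.5469, 0.0431, 0.1497]
tcp_rot: [0.997, -0.041, 0.003, -0.061]
ft_force: [-0.0, -0.5, -1.3]
gripper_width: 0.0201
```

```bash
python3 -c "
from h import *
o=observe();print(o['ee_pos'],o['ft_force'],o['torque']);Rt=Ro.from_quat(o['tcp_rot']).as_matrix();print(Rt[:,1]/Rt[1,1],o['ee_pos']+Rt@[0,.205,.0005])
snap('top','k')
p,dd,W,z=load('k');cv2.imwrite('pics/kc.png',cv2.resize(cv2.cvtColor(p[170:270,240:380],cv2.COLOR_RGB2BGR),None,fx=5,fy=5,interpolation=cv2.INTER_CUBIC))"
```

```text
[0.54692438 0.04313311 0.14970798] [-0.01547044 -0.48080912 -1.29454057] [0.00882475 0.00865857 0.02087011]
[0.08213238 1.         0.12395916] [ 0.5302762  -0.15957632  0.1240765 ]
```

View pics/kc.png

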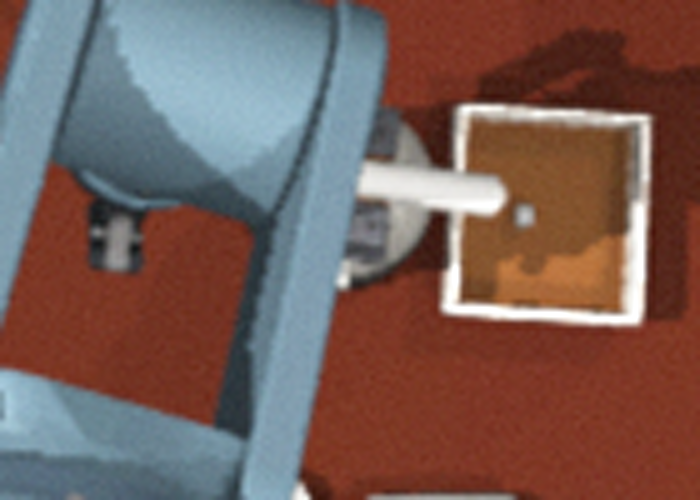

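The slug lies in the tray, at ~(524,214) in the crop, and the force is back to zero. I'll draw the rod straight out.

Request:
{"op": "arm_command", "data": {
  "steps": [
    [[0, -4, 0, 0, 0, 0], [0, -10, 0, 0, 0, 0], [0, -17, 0, 0, 0, 0], [0, -25, 0, 0, 0, 0], [0, -33, 0, 0, 0, 0], [0, -41, 0, 0, 0, 0], [0, -49, 0, 0, 0, 0], [0, -57, 0, 0, 0, 0], [0, -65, 0, 0, 0, 0], [0, -73, 0, 0, 0, 0], [0, -80, 0, 0, 0, 0], [0, -84, 0, 0, 0, 0]]
  ]
}}

```text
t: 20.85
ee_pos: [0.5538, 0.1273, 0.1602]
tcp_rot: [0.997, -0.041, 0.003, -0.061]
ft_force: [-0.2, 0.8, -1.1]
gripper_width: 0.0196
```

Request:
{"op": "arm_command", "data": {
  "steps": [
    [[0, -6, 0, 0, 0, 0], [0, -14, 0, 0, 0, 0], [0, -22, 0, 0, 0, 0], [0, -30, 0, 0, 0, 0], [0, -38, 0, 0, 0, 0], [0, -46, 0, 0, 0, 0], [0, -54, 0, 0, 0, 0], [0, -62, 0, 0, 0, 0], [0, -70, 0, 0, 0, 0], [0, -78, 0, 0, 0, 0], [0, -86, 0, 0, 0, 0], [0, -86, 0, 0, 0, 0]]
  ]
}}

```text
t: 22.05
ee_pos: [0.5607, 0.2127, 0.1708]
tcp_rot: [0.997, -0.04, 0.003, -0.062]
ft_force: [0.2, 0.9, -1.3]
gripper_width: 0.0197
```

```bash
python3 rel.py l 1
python3 - <<'E'
from h import *
o=observe();print(o['ee_pos'],o['ft_force'],o['torque'])
R=Ro.from_quat([9.99143306e-01, -4.13837660e-02, -1.94604725e-04, -1.36213857e-05]).as_matrix()
print(row([.4502,.2856,.14],R))
E
```

```text
side rod slopes [0.0795 0.1313] tube [0.0756 0.1316] 249 192 0.0014 0.0013
   tip rod x,z [0.5441 0.1457] tube [0.5439 0.1475] rod-tube mm [ 0.29 -1.77]
   entry rod x,z [0.5416 0.1415] tube [0.5414 0.1433] rod-tube mm [ 0.16 -1.76]
   mid rod x,z [0.5369 0.1337] tube [0.5369 0.1355] rod-tube mm [-0.07 -1.74]
top rod slopes [0.0811 0.1294] tube [0.087  0.1301] 260 251 0.0011 0.0011
   tip rod x,z [0.5454 0.1459] tube [0.5456 0.147 ] rod-tube mm [-0.26 -1.1 ]
   entry rod x,z [0.5428 0.1418] tube [0.5428 0.1428] rod-tube mm [-0.07 -1.08]
   mid rod x,z [0.5379 0.1341] tube [0.5377 0.1351] rod-tube mm [ 0.28 -1.04]
kin tip [0.5443 0.0099 0.1451] kin slopes [0.0808 1.     0.1244]
[0.56063232 0.21174568 0.17055122] [-0.06472093  0.11271704 -1.16218932] [-0.02163867  0.03423413  0.03959593]
[-116.12, -60.43, 38.05, -7.04, -0.11, 0.09]
```

View pics/ltop0.png

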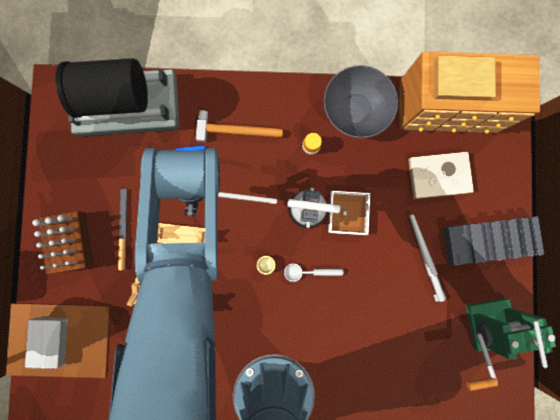

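Rod is clear of the tube (nose at ~(276,201), tube entry at ~(289,203)). Back to above the rest.

Request:
{"op": "arm_command", "data": {
  "steps": [
    [[0, -20, -5, 0, 0, 0], [-20, -35, 0, -1, 0, 0], [-45, -45, 5, -2, 0, 0], [-70, -52, 15, -4, 0, 0], [-95, -57, 25, -5.5, -0.1, 0.1], [-116, -60.5, 35, -7, -0.1, 0.1], [-116, -60.5, 38, -7, -0.1, 0.1], [-116, -60.5, 38, -7, -0.1, 0.1], [-116, -60.5, 38, -7, -0.1, 0.1], [-116, -60.5, 38, -7, -0.1, 0.1]]
  ]
}}

```text
t: 23.15
ee_pos: [0.4517, 0.2851, 0.1407]
tcp_rot: [0.999, -0.042, 0.001, -0.001]
ft_force: [0.2, 0.3, -1.0]
gripper_width: 0.0198
```

Run:
```python
from h import *
o=observe();print(o['ee_pos'],o['ft_force'],o['torque'],o['tcp_rot'])
R=Ro.from_quat([9.99143306e-01, -4.13837660e-02, -1.94604725e-04, -1.36213857e-05]).as_matrix()
print(row([.4502,.2856,.0539],R))
zt=o['ee_pos'][2]
for t,n in (('m_s','side'),('m_t','top')):
    snap(n,t); p,d,W,z=load(t)
    A,B=[.4405,.16,zt-.0005],[.434,.085,zt-.0005]
    P=seg(W,A,B,.014,-1,1.2); P=P[P[:,2]>zt-.03]
    q,ym,e,n=cyl(P,A,B,.006); print(t,q.round(4),ym,e,n, 'noseY',np.sort(P[:,1])[:5].round(4))
```

```text
[0.45174672 0.28513046 0.14074736] [ 0.21849807  0.28849912 -1.02695421] [0.03612371 0.00240624 0.02827506] [ 9.99101370e-01 -4.23738379e-02  6.07461703e-04 -7.36014573e-04]
[-1.68, -0.2, 86.85, -0.09, -0.09, -0.11]
m_s [0.4377 0.0831 0.1411 0.0133] 0.1225 0.0013429174215853219 331 noseY [0.0802 0.0804 0.0823 0.0832 0.0832]
m_t [0.4387 0.0858 0.1414 0.0049] 0.1225 0.0010913873492255977 286 noseY [0.0808 0.0808 0.081  0.0812 0.0832]
```

View pics/m_s.png

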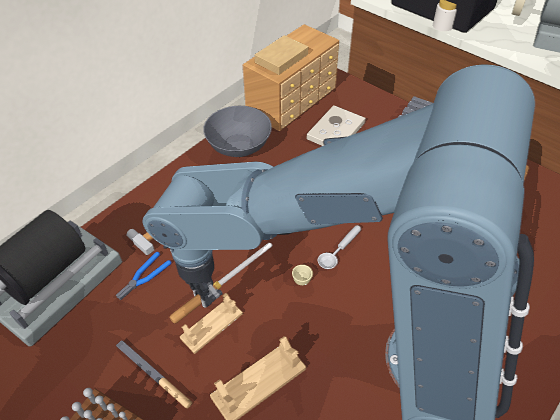

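Request:
{"op": "arm_command", "data": {
  "steps": [
    [[-1.7, -0.2, 15, 0, -0.1, -0.1], [-1.7, -0.2, 35, 0, -0.1, -0.1], [-1.7, -0.2, 55, 0, -0.1, -0.1], [-1.7, -0.2, 68, 0, -0.1, -0.1], [-1.7, -0.2, 76, 0, -0.1, -0.1], [-1.7, -0.2, 80, 0, -0.1, -0.1], [-1.7, -0.2, 82, 0, -0.1, -0.1], [-1.7, -0.2, 82, 0, -0.1, -0.1]]
  ]
}}

```text
t: 24.05
ee_pos: [0.4491, 0.2861, 0.0585]
tcp_rot: [0.999, -0.041, -0.001, -0.001]
ft_force: [-0.2, 0.0, -2.2]
gripper_width: 0.0197
```

Run:
```python
from h import *
o=observe();print(o['ee_pos'],o['ft_force'],o['torque'],o['tcp_rot'])
R=Ro.from_quat([9.99143306e-01, -4.13837660e-02, -1.94604725e-04, -1.36213857e-05]).as_matrix()
print(row([.4502,.2856,.0539],R))
snap('side','n');p,d,W,z=load('n');cv2.imwrite('pics/nc.png',cv2.resize(cv2.cvtColor(p[220:370,150:310],cv2.COLOR_RGB2BGR),None,fx=4,fy=4,interpolation=cv2.INTER_CUBIC))
```

```text
[0.44909758 0.28610949 0.05845328] [-1.73821512e-01  3.88717646e-04 -2.19146910e+00] [ 0.06930111 -0.06047913 -0.037724  ] [ 9.99165056e-01 -4.08467266e-02 -6.08701597e-04 -6.04356667e-04]
[1.15, 0.42, 4.55, -0.07, 0.05, 0.06]
```

View pics/nc.png

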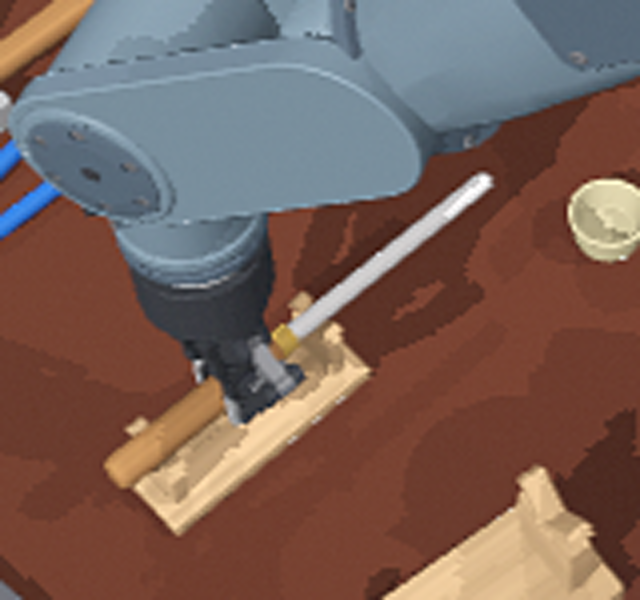

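The rod hangs just above the notches. I'll lower the last few millimetres.

Request:
{"op": "arm_command", "data": {
  "steps": [
    [[1.1, 0, 1, 0, 0, 0.1], [1.1, 0, 2, 0, 0, 0.1], [1.1, 0, 3, 0, 0, 0.1], [1.1, 0, 4, 0, 0, 0.1], [1.1, 0, 4.5, 0, 0, 0.1], [1.1, 0, 4.5, 0, 0, 0.1]]
  ]
}}

```text
t: 24.7
ee_pos: [0.4502, 0.2859, 0.054]
tcp_rot: [0.999, -0.042, -0.001, -0.001]
ft_force: [-0.2, 0.2, 2.8]
gripper_width: 0.0201
```

Run:
```python
from h import *
o=observe();print(o['ee_pos'],o['ft_force'],o['torque'],o['tcp_rot'])
```

```text
[0.45016224 0.2859463  0.05399447] [-0.22676602  0.19994848  2.75150883] [-0.092841   -0.01143106  0.05114603] [ 9.99132705e-01 -4.16318609e-02 -6.04838885e-04 -5.10672337e-04]
```

Seated with light contact at the original pose. Releasing.

Request:
{"op": "arm_command", "data": {
  "steps": [
    [[0, 0, 0, 0, 0, 0], [0, 0, 0, 0, 0, 0], [0, 0, 0, 0, 0, 0], [0, 0, 0, 0, 0, 0], [0, 0, 0, 0, 0, 0], [0, 0, 0, 0, 0, 0], [0, 0, 0, 0, 0, 0], [0, 0, 0, 0, 0, 0]]
  ],
  "claw": 1
}}

```text
t: 25.5
ee_pos: [0.4498, 0.2859, 0.0536]
tcp_rot: [0.999, -0.042, -0.001, -0.0]
ft_force: [-0.2, 0.1, 0.3]
gripper_width: 0.0853
```

Request:
{"op": "arm_command", "data": {
  "steps": [
    [[0, 0, -5, 0, 0, 0], [0, 0, -15, 0, 0, 0], [0, 0, -35, 0, 0, 0], [0, 0, -60, 0, 0, 0], [0, 0, -90, 0, 0, 0], [0, 0, -120, 0, 0, 0], [0, 0, -150, 0, 0, 0], [0, 0, -150, 0, 0, 0]]
  ]
}}

```text
t: 26.3
ee_pos: [0.4529, 0.2868, 0.2095]
tcp_rot: [0.999, -0.042, 0.004, -0.002]
ft_force: [-0.1, 0.4, 0.6]
gripper_width: 0.0854
```

Run:
```python
from h import *
o=observe();print(o['ee_pos'],o['ft_force'],o['gripper_width'])
for n in ('side','top','wrist'): snap(n,'z'+n)
for t in ('zside','ztop'):
    p,d,W,z=load(t)
    A,B=[.444,.215,.054],[.4355,.085,.054]
    P=seg(W,A,B,.010,.05,1.2)
    print(t,'shaft',cyl(P,A,B,.006),np.sort(P[:,1])[:4])
    A,B=[.4555,.354,.055],[.445,.24,.055]
    print('handle',cyl(seg(W,A,B,.015,0,1),A,B,.011))
p,d,W,z=load('ztop');print(W[211:216,342:348,2].round(3))
cv2.imwrite('pics/zt.png',cv2.resize(cv2.cvtColor(p[170:270,240:380],cv2.COLOR_RGB2BGR),None,fx=5,fy=5,interpolation=cv2.INTER_CUBIC))
```

```text
[0.45290644 0.28684237 0.20954509] [-0.07897569  0.41537349  0.64848584] 0.0854087631887177
zside shaft (array([0.43863769, 0.07012707, 0.05534391, 0.00469647]), np.float64(0.15), np.float64(0.0012589593226641474), 221) [0.08158021 0.08182618 0.0827228  0.0830131 ]
handle (array([0.45104476, 0.07933763, 0.05429009, 0.01346998]), np.float64(0.297), np.float64(0.0014040057408802277), 454)
ztop shaft (array([ 4.40057572e-01,  8.08615674e-02,  5.52753699e-02, -2.08139973e-04]), np.float64(0.15), np.float64(0.0010845574294646727), 188) [0.08140447 0.08153646 0.08155223 0.08157625]
handle (array([0.45214777, 0.08918027, 0.05497471, 0.02523435]), np.float64(0.297), np.float64(0.0012642552001704754), 230)
[[0.001 0.007 0.02  0.019 0.016 0.003]
 [0.004 0.007 0.018 0.018 0.019 0.005]
 [0.003 0.006 0.018 0.018 0.018 0.005]
 [0.003 0.011 0.015 0.014 0.016 0.004]
 [0.005 0.002 0.003 0.008 0.001 0.004]]
```

View pics/zside.png

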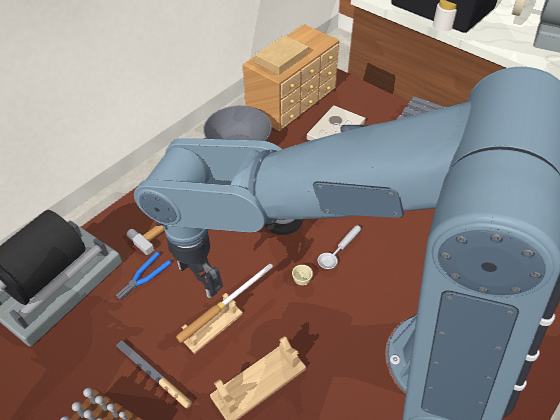

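View pics/zt.png

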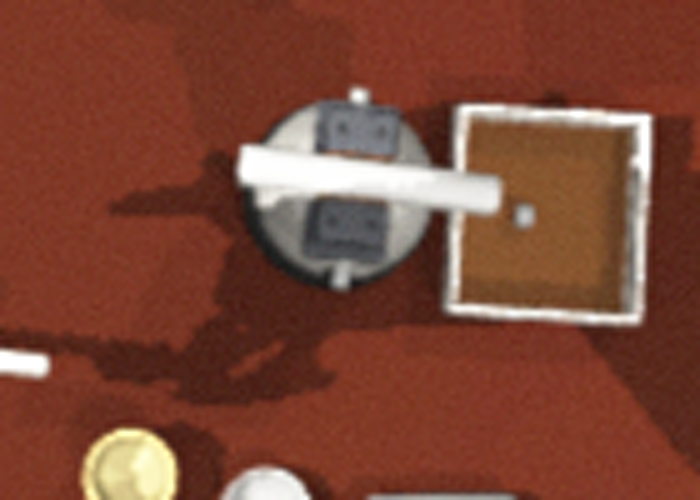

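View pics/zwrist.png

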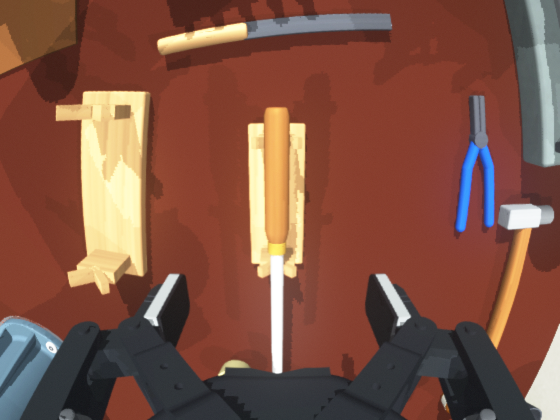

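The rod is in both notches within about 1 mm of its start pose. The slug is at rest on the tray floor: same spot in both pictures, top at ~18 mm. Handing in.

```bash
python3 -c "
from rig import *
print(job_done())"
```

```text
the job is handed in; nothing more can be done
None
```

The slug is out of the tube and on the tray floor, the rod is back in its rest, and I handed the job in at about 26 s of the 64 s allowed. The job reports no verdict.

**Tube and entry:** The cameras showed the tube tipped about 0.125 rad, entry end high. I lined the rod up with the tube from the pictures to within about 0.5 mm. It slid in with no reaction force above noise.

**Push:** The force read 7 to 10.6 N along the tube and under 2 N sideways. It fell to zero once the slug dropped out. Readings were taken between moves, not continuously, so short peaks would not show.

**Last checks:**
- **Rod:** It lies in both notches with its nose the same way. The fitted shaft and handle axes in the final pictures match the starting ones to about 1 mm, and so does the nose position.
- **Slug:** It is on the tray floor, top at about 18 mm, and lay at the same spot in pictures about 7 s apart.
- **Robot and bench:** The open gripper is about 15 cm above the rod, touching nothing. I compared the other things with the first pictures by eye only and saw nothing moved.

**Disagreements:**
- The side camera's positions ran about 1 mm off the top camera's sideways, so I relied on comparing rod and tube within the same picture.
- The gripper read 19.7 mm on the 22 mm handle, but the rod did not slip lengthwise in the pads.
- One side-view fit late in the push was several millimetres off because only a stub of the rod was still visible, so I ignored it.

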